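Make up two seed-sample kits for dispatch

TASK

Make up the two seed kits: the bottles of red and black seeds go in the blue tray, the bottles of white and yellow seeds in the wooden tray, one bottle to a compartment (either one), each standing upright on the tray's floor. They are glass, so set each down gently and do not drop it. The bottle of green seeds is not wanted: leave it standing where it is.

Things in the scene. Friction and masses are not known exactly. Their poses are not given: they have to be found in the camera images.
- red_bottle_mid (a point): small closed glass bottle full of deep red seeds, standing upright on the bench among the other seed bottles: round body 42 mm across and 60 mm high, then a sloping shoulder (seeds visible) and a narrow neck with a silver cap 26 mm across; 90 mm high in all, 130 g (up to 30 % more or less). The point is on its axis half-way up, 45 mm above its underside; z points up to the cap. Grasp it across the round body, from above.
- white_bottle_mid (a point): small closed glass bottle full of cream-white seeds, standing upright on the bench among the other seed bottles: round body 42 mm across and 60 mm high, then a sloping shoulder (seeds visible) and a narrow neck with a silver cap 26 mm across; 90 mm high in all, 130 g (up to 30 % more or less). The point is on its axis half-way up, 45 mm above its underside; z points up to the cap. Grasp it across the round body, from above.
- black_bottle_mid (a point): small closed glass bottle full of black seeds, standing upright on the bench among the other seed bottles: round body 42 mm across and 60 mm high, then a sloping shoulder (seeds visible) and a narrow neck with a silver cap 26 mm across; 90 mm high in all, 130 g (up to 30 % more or less). The point is on its axis half-way up, 45 mm above its underside; z points up to the cap. Grasp it across the round body, from above.
- yellow_bottle_mid (a point): small closed glass bottle full of golden yellow seeds, standing upright on the bench among the other seed bottles: round body 42 mm across and 60 mm high, then a sloping shoulder (seeds visible) and a narrow neck with a silver cap 26 mm across; 90 mm high in all, 130 g (up to 30 % more or less). The point is on its axis half-way up, 45 mm above its underside; z points up to the cap. Grasp it across the round body, from above.
- green_bottle_mid (a point): small closed glass bottle full of green seeds, standing upright on the bench among the other seed bottles: round body 42 mm across and 60 mm high, then a sloping shoulder (seeds visible) and a narrow neck with a silver cap 26 mm across; 90 mm high in all, 130 g (up to 30 % more or less). The point is on its axis half-way up, 45 mm above its underside; z points up to the cap. This one belongs to no kit and stays in its place.
- blue_tray: blue plastic kit tray, fixed to the bench, open at the top: 78 mm along its x, 180 mm along its y, rim 22 mm high, floor 5 mm thick, walls 6 mm. A divider 8 mm thick (as high as the rim) across the middle leaves two equal compartments, each 66 mm (x) by 80 mm (y) inside, centred at 44 mm either way along y from the middle; each takes one bottle. Origin: middle of the tray's underside, on the bench; z up.
- wood_tray: brown wooden kit tray, fixed to the bench, open at the top: 78 mm along its x, 180 mm along its y, rim 22 mm high, floor 5 mm thick, walls 6 mm. A divider 8 mm thick (as high as the rim) across the middle leaves two equal compartments, each 66 mm (x) by 80 mm (y) inside, centred at 44 mm either way along y from the middle; each takes one bottle. Origin: middle of the tray's underside, on the bench; z up.
Things that resemble listed ones, but are neither listed nor needed, are in the scene too. Of the things that look like the part that bears yellow_bottle_mid, take the one that is nearest to the robot's base at the start.

How it is judged:
By the outcome, as a careful person would: the job done as asked, in the order asked, and still so for the second after the job is handed in, with the robot touching nothing.
It also fails if it takes over 102 s, if anything falls off the work surface, if the arm or the gripper's body presses on something with over 40 N, if the wrist force passes 120 N, or if a joint passes its speed limit or range.

ROBOT

A 7-joint arm with a two-finger parallel gripper is mounted at the origin on the work surface. World frame = base frame: x ahead of the robot, y to its left, z up, the work surface at z = 0. Lengths are in m, angles in rad, forces in N, time in s.
With the tool pointing down it reaches from about 0.425 to 0.925 m from the base axis. Payload 6.8 kg.
Tool frame: the origin (TCP) lies midway between the tips of the shut fingers; the grasp point (between the pads) lies 19 mm behind it; y points along the fingers, z is the direction in which the jaws open and shut, and the axes are right-handed (so a half turn about y gives the same grasp; the last joint's range is limited). The gripper opens to 85 mm and grips with 20 to 120 N. Pads are 22 mm wide; open, the fingers measure 114 mm over their backs; the gripper's body (76 mm by 85 mm) begins 54 mm behind the grasp point. The pads swing forward as they close: fully open they stand 13 mm farther back than shut.
Start: joints at [-1.236, 0.477, 0.022, 1.555, -0.011, 1.109, -0.083], TCP at [0.289, 0.61, 0.231] pointing down, gripper open.
Joint ranges: [-2.96, 2.96], [-0.34, 2.1], [-1.41, 1.46], [0.24, 2.44], [-1.37, 4.51], [0.17, 1.92], [-2.96, 2.96]. Speed limits (rad/s): [2.39, 2.39, 3.14, 3.14, 3.14, 3.14, 3.14].

INTERFACE

Orientations are given as a unit quaternion [w, x, y, z].
In Python, from station import bot gives the robot as it stands. The module is installed in compiled form; this text tells all that it offers.
- The arm moves only by the shell command python3 -m crank 'ROWS' [FORCE]. ROWS is JSON, a list of rows, each an object with "linear": the shift along the tool's x, y, z in m, a list of three; "dr": the turn, a rotation vector about the tool's x, y, z in degrees, a list of three; "hand": the gripper command: -1 is shut, 1 is fully open, values between are in proportion. A call has 1 to 10 rows; each row is the pose to reach, as a shift and turn from the pose commanded when the call began, along the tool's axes at that moment; what a row does not reach only later rows make up. A row lasts 1/12 s, in which the tool goes at most 41.7 mm and 7.16 degrees, less where a joint would pass 70% of its speed; a pose out of reach is approached as far as the arm can. A call with a gripper value outside its range is refused whole. The fingers move at their own pace and stop on an object; FORCE is the grip in N (left out, the last holds). Time passes only in rows, so rows that repeat a pose let the fingers close. It gives the time, the measured TCP pose, the force and the opening at its end, in the units of the state.
- bot.get_obs(): the state, without advancing time (a new reading comes with each control period).
- bot.read_camera(name): name is "scene" or "top" or "wrist"; returns the picture (480x640x3 uint8, blue, green, red); there is no depth.
- bot.camera_params(name): a dict with "K" (3x3 intrinsics, pixels), "R" (3x3) and "t" (3): a world point X has camera coordinates R X + t; the wrist camera has in their place "hand_eye" (4x4, takes a point from camera to tool coordinates, whose origin is the TCP and whose axes are the tool frame's). Camera axes: x right, y down, z forward; pixel columns grow to the right and rows downward; lengths in m; the calibration is good to about 2 mm. A picture is of the moment at which its call begins: read the wrist's pose just before it. camera_params takes no time and is no camera call.
- bot.hand_in(): hands the job in, once; it reports no verdict.
Trained networks look in the newest picture that a camera, given by its name, has taken for a name from the list of things; names that differ only in an ending like _2 or _b are one class to them, and where a whole thing is asked for, a point or a joint stands for the part that bears it (a point fixed in the world has none). Each returns a list of dicts, best first, with "score" (0 to 1); they miss things now and then, are a little off and sometimes report something else, mostly with a low value. They report only what shows in the picture. A call takes as long as a camera call. They do not tell look-alikes from the thing itself.
- bot.search_frame(camera, target): "extent" ([left, top, right, bottom] in pixels, round what is visible of it).
- bot.cut_out(camera, target): "pixels" (480x640 bool, what is visible of it) and "extent" ([left, top, right, bottom] in pixels, round what is visible of it).
- bot.place_of(camera, target): "xy" ([column, row] in pixels: a listed point, or the origin of a listed thing).
The state is a dict: "t": time; "q": joint angles; "joint_vel": joint speeds; "joint_torque": joint torques, N m; "eef_pos": TCP position; "tool_rot": TCP orientation; "contact_force": force on the tool from outside, world axes, zero at the start; "torque": the same for the moment, N m; "gripper_width": opening from 0.0 (shut) to 1.0 (fully open).
Only numpy, scipy, OpenCV 4.12 (cv2) and the standard library are available. Lean on these libraries where they do the work, as an engineer would, in place of code of your own. Each camera call takes 0.05 s, during which the arm holds its last target. There are 200 camera calls.

## Working session

There is one attempt and no reset: what is moved stays moved. The work goes in short steps, Python scripts to look and compute and a shell command to move; the robot and the scene stay as the last step left them, time stands still between calls to the robot, and variables do not carry over. Pictures are saved under pics/ and viewed, about 12 in all and at most 16, crops included, and the job is handed in when it is done.

```bash
mkdir -p pics; python3 - <<'E'
from station import bot
import cv2,numpy as np
o=bot.get_obs();print({k:np.round(v,3).tolist() for k,v in o.items()})
for c in ["scene","top"]:
    cv2.imwrite(f"pics/{c}0.png",bot.read_camera(c))
    for n in ["red_bottle_mid","white_bottle_mid","black_bottle_mid","yellow_bottle_mid","green_bottle_mid","blue_tray","wood_tray"]:
        print(c,n,[(np.round(d["xy"]).tolist(),round(d["score"],2)) for d in bot.place_of(c,n)])
    p=bot.camera_params(c);print({k:np.round(v,3).tolist() for k,v in p.items()})
print(bot.camera_params("wrist"))
E
```

```text
{'t': 0.0, 'q': [-1.236, 0.478, 0.022, 1.556, -0.011, 1.109, -0.083], 'joint_vel': [-0.0, 0.0, -0.001, -0.0, 0.002, 0.0, 0.001], 'joint_torque': [-0.002, -59.645, 1.607, -28.121, 0.012, 0.009, -0.0], 'eef_pos': [0.289, 0.609, 0.23], 'tool_rot': [-0.689, 0.69, -0.155, 0.155], 'contact_force': [0.142, -0.45, 0.174], 'torque': [-0.017, -0.045, -0.029], 'gripper_width': 0.999}
scene red_bottle_mid [([332.0, 264.0], 0.69)]
scene white_bottle_mid [([265.0, 295.0], 0.95)]
scene black_bottle_mid [([372.0, 244.0], 0.67), ([264.0, 291.0], 0.59)]
scene yellow_bottle_mid [([313.0, 205.0], 0.8), ([408.0, 227.0], 0.72), ([239.0, 266.0], 0.72)]
scene green_bottle_mid [([251.0, 231.0], 0.98)]
scene blue_tray [([395.0, 197.0], 0.59)]
scene wood_tray [([139.0, 302.0], 0.9)]
{'K': [[584.56, 0.0, 315.175], [0.0, 584.56, 237.895], [0.0, 0.0, 1.0]], 'R': [[0.542, 0.84, -0.008], [0.539, -0.356, -0.763], [-0.644, 0.409, -0.646]], 't': [-0.317, -0.252, 1.478]}
top red_bottle_mid [([309.0, 231.0], 0.69)]
top white_bottle_mid [([373.0, 232.0], 0.83)]
top black_bottle_mid []
top yellow_bottle_mid [([254.0, 183.
[... 181 characters left out ...]
 []
{'K': [[622.34, 0.0, 319.451], [0.0, 622.34, 247.852], [0.0, 0.0, 1.0]], 'R': [[-0.017, -1.0, 0.006], [-0.994, 0.017, -0.105], [0.105, -0.008, -0.994]], 't': [-0.004, 0.596, 1.204]}
{'K': array([[429.80422122,   0.        , 314.30219159],
       [  0.        , 429.80422122, 243.60936402],
       [  0.        ,   0.        ,   1.        ]]), 'hand_eye': array([[ 7.64802515e-04,  9.52910227e-01,  3.03251568e-01,
        -7.82458558e-02],
       [ 1.85480268e-04, -3.03251787e-01,  9.52910447e-01,
        -1.42610856e-01],
       [ 9.99999690e-01, -6.72541124e-04, -4.08673774e-04,
        -7.86840838e-04],
       [ 0.00000000e+00,  0.00000000e+00,  0.00000000e+00,
         1.00000000e+00]])}
```

View pics/scene0.png

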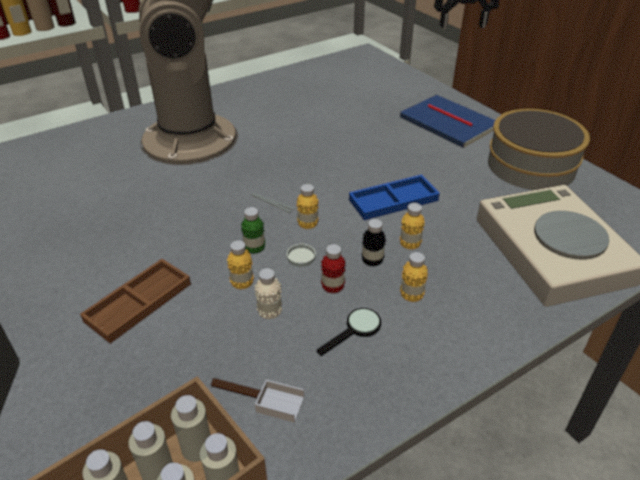

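View pics/top0.png

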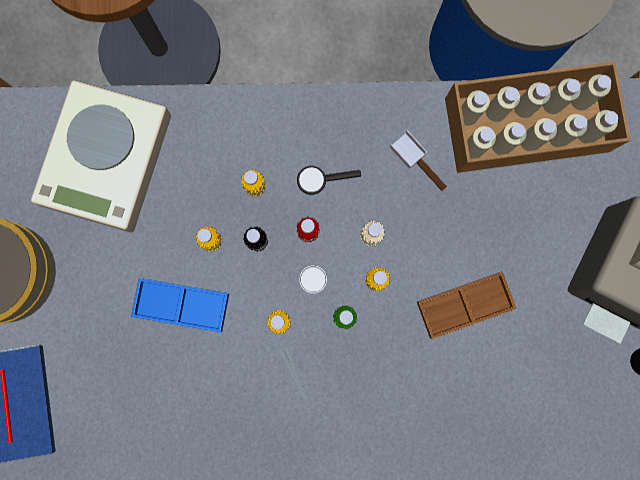

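The top view shows four yellow bottles, at (254,183), (208,238), (279,322) and (378,279). The base lies below the image at about (319,556), so (279,322) looks nearest, which is (308,207) in the scene view. I'll triangulate the caps and trays, then make an enlarged crop.

```bash
cat > h.py <<'E'
from station import bot
import cv2,numpy as np
from scipy.spatial.transform import Rotation as Ro
def P(c):
    p=bot.camera_params(c);return p["K"]@np.c_[p["R"],p["t"]]
def plane(c,uv,z):
    p=bot.camera_params(c);d=p["R"].T@np.linalg.inv(p["K"])@[*uv,1];o=-p["R"].T@p["t"]
    return o+d*(z-o[2])/d[2]
def tool():
    o=bot.get_obs();w,x,y,z=o["tool_rot"];return np.array(o["eef_pos"]),Ro.from_quat([x,y,z,w]).as_matrix()
E
python3 - <<'E'
from h import *
caps={"red":((308,224.5),(333,251)),"white":((374,228),(267,275)),"black":((253,236),(374.5,227)),"yelA":((277,323),(307,189)),"yelB":((379.5,278),(237.5,246)),"yelC":((205.5,235),(415,209.5)),"yelD":((252,177),(416,259)),"green":((346,317.5),(251,213.5))}
for n,(a,b) in caps.items():
    X=cv2.triangulatePoints(P("top"),P("scene"),np.array(a,float),np.array(b,float))[:,0];X=X[:3]/X[3]
    print(n,X.round(3),"top@.09",plane("top",a,.09).round(3),"scene@.09",plane("scene",b,.09).round(3),"r",np.hypot(X[0],X[1]).round(3))
im=cv2.imread("pics/top0.png");hsv=cv2.cvtColor(im,cv2.COLOR_BGR2HSV)
for n,lo,hi,roi in [("blue",(100,120,60),(125,255,255),(120,260,240,345)),("wood",(3,60,30),(20,255,255),(405,255,530,350))]:
    m=cv2.inRange(hsv,lo,hi);k=np.zeros_like(m);x0,y0,x1,y1=roi;k[y0:y1,x0:x1]=m[y0:y1,x0:x1]
    c=max(cv2.findContours(k,0,2)[0],key=cv2.contourArea);b=cv2.boxPoints(cv2.minAreaRect(c))
    W=np.array([plane("top",q,.022) for q in b]);print(n,b.round(1).tolist(),W.round(3).tolist(),"ctr",W.mean(0).round(3),"sides",np.linalg.norm(np.diff(W,axis=0),axis=1).round(3))
p,R=tool();print("tcp",p,"axes\n",R.round(3))
s=cv2.imread("pics/scene0.png")
cv2.imwrite("pics/crop.png",np.hstack([cv2.resize(s[170:320,220:440],(440,300),interpolation=2),cv2.resize(im[160:340,190:400],(350,300),interpolation=2)]))
E
```

```text
red [0.635 0.007 0.086] top@.09 [0.635 0.008 0.09 ] scene@.09 [0.638 0.003 0.09 ] r 0.635
white [ 0.626 -0.119  0.087] top@.09 [ 0.626 -0.118  0.09 ] scene@.09 [ 0.627 -0.122  0.09 ] r 0.637
black [0.615 0.112 0.079] top@.09 [0.614 0.112 0.09 ] scene@.09 [0.625 0.102 0.09 ] r 0.625
yelA [0.45  0.068 0.084] top@.09 [0.45  0.068 0.09 ] scene@.09 [0.457 0.063 0.09 ] r 0.455
yelB [ 0.531 -0.127  0.086] top@.09 [ 0.531 -0.125  0.09 ] scene@.09 [ 0.535 -0.129  0.09 ] r 0.546
yelC [0.619 0.203 0.083] top@.09 [0.618 0.202 0.09 ] scene@.09 [0.625 0.197 0.09 ] r 0.651
yelD [0.729 0.113 0.085] top@.09 [0.728 0.113 0.09 ] scene@.09 [0.732 0.109 0.09 ] r 0.738
green [ 0.458 -0.062  0.083] top@.09 [ 0.458 -0.061  0.09 ] scene@.09 [ 0.466 -0.066  0.09 ] r 0.462
blue [[130.60000610351562, 316.3999938964844], [137.5, 277.20001220703125], [228.6999969482422, 293.20001220703125], [221.8000030517578, 332.3999938964844]] [[0.467, 0.361, 0.022], [0.545, 0.349, 0.022], [0.51, 0.168, 0.022], [0.433, 0.181, 0.022]] ctr [0.489 0.265 0.022] sides [0.078 0.184 0.078]
wood [[416.6000061035156, 301.6000061035156], [502.70001220703125, 270.79998779296875], [516.0999755859375, 308.29998779296875], [430.0, 339.0]] [[0.487, -0.205, 0.022], [0.545, -0.379, 0.022], [0.47, -0.402, 0.022], [0.413, -0.229, 0.022]] ctr [ 0.478 -0.304  0.022] sides [0.184 0.078 0.182]
tcp [0.28923583 0.60991042 0.23130628] axes
 [[ 0.904  0.     0.429]
 [-0.429  0.     0.904]
 [ 0.    -1.     0.   ]]
```

View pics/crop.png

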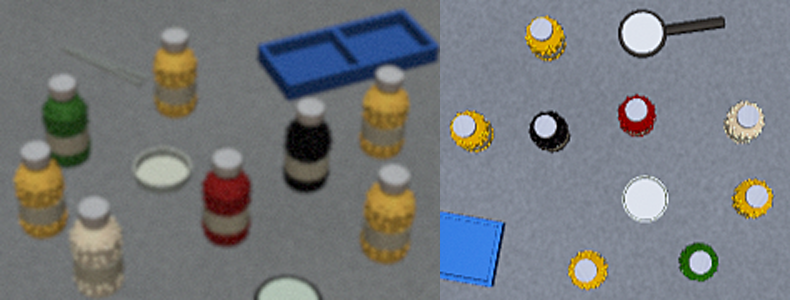

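The crop confirms the colours. The yellow bottle at top (279,322) is 0.455 m from the base, against 0.546 m for the next nearest, so it is the one meant. Cap heights triangulate to about 0.085, close to the expected 0.09. I'll start with black and bring the tool square to the world axes.

```bash
python3 -m crank '[{"linear":[0.254,0,-0.155],"dr":[0,-25.4,0],"hand":1},{"linear":[0.254,0,-0.155],"dr":[0,-25.4,0],"hand":1},{"linear":[0.254,0,-0.155],"dr":[0,-25.4,0],"hand":1},{"linear":[0.254,0,-0.155],"dr":[0,-25.4,0],"hand":1},{"linear":[0.254,0,-0.155],"dr":[0,-25.4,0],"hand":1},{"linear":[0.254,0,-0.155],"dr":[0,-25.4,0],"hand":1},{"linear":[0.254,0,-0.155],"dr":[0,-25.4,0],"hand":1},{"linear":[0.254,0,-0.155],"dr":[0,-25.4,0],"hand":1},{"linear":[0.254,0,-0.155],"dr":[0,-25.4,0],"hand":1},{"linear":[0.254,0,-0.155],"dr":[0,-25.4,0],"hand":1}]' 60; python3 -c "
from h import *
p,R=tool();print(p,R.round(3));cv2.imwrite('pics/w1.png',bot.read_camera('wrist'))
for n in ['blue_tray','black_bottle_mid']:print(n,[(d['xy'],d['score']) for d in bot.place_of('wrist',n)])"
```

```text
t: 1.63
eef_pos: [0.4523, 0.3612, 0.2315]
tool_rot: [0.707, -0.707, 0.0, -0.0]
contact_force: [-1.1, 0.7, -0.1]
gripper_width: 1.004
[0.452311   0.36118088 0.2314677 ] [[ 1.    -0.     0.001]
 [-0.001  0.001  1.   ]
 [-0.    -1.     0.001]]
blue_tray [([207.3, 240.7], 0.96)]
black_bottle_mid [([37.1, 387.5], 0.77)]
```

```bash
python3 -m crank '[{"linear":[0.163,0,-0.249],"dr":[0,0,0],"hand":1},{"linear":[0.163,0,-0.249],"dr":[0,0,0],"hand":1},{"linear":[0.163,0,-0.249],"dr":[0,0,0],"hand":1},{"linear":[0.163,0,-0.249],"dr":[0,0,0],"hand":1},{"linear":[0.163,0,-0.249],"dr":[0,0,0],"hand":1},{"linear":[0.163,0,-0.249],"dr":[0,0,0],"hand":1},{"linear":[0.163,0,-0.249],"dr":[0,0,0],"hand":1},{"linear":[0.163,0,-0.249],"dr":[0,0,0],"hand":1},{"linear":[0.163,0,-0.249],"dr":[0,0,0],"hand":1}]'
cat >> h.py <<'E'
def wray(uv,pR):
    c=bot.camera_params("wrist");p,R=pR;H=c["hand_eye"]
    return p+R@H[:3,3], R@H[:3,:3]@np.linalg.inv(c["K"])@[*uv,1]
def wplane(uv,z,pR):
    o,d=wray(uv,pR);return o+d*(z-o[2])/d[2]
def isect(rays):
    A=[];b=[]
    for o,d in rays:
        d=d/np.linalg.norm(d);M=np.eye(3)-np.outer(d,d);A.append(M);b.append(M@o)
    return np.linalg.lstsq(np.vstack(A),np.hstack(b),rcond=None)[0]
E
python3 -c "
from h import *
q0=tool();p,R=q0;print(p);cv2.imwrite('pics/w2.png',bot.read_camera('wrist'))
for n in ['black_bottle_mid','red_bottle_mid','yellow_bottle_mid','white_bottle_mid','green_bottle_mid','blue_tray']:
  for d in bot.place_of('wrist',n):print(n,d['xy'],round(d['score'],2),wplane(d['xy'],0 if 'tray' in n else .045,q0).round(3))
import numpy as np
q1=(np.array([0.452311,0.36118,0.23147]),np.eye(3)[:, [0,2,1]]*np.array([1,-1,1]))
q1=(q1[0],np.array([[1,0,0],[0,0,1],[0,-1,0.]]))
print('blue from w1',wplane((207.3,240.7),0,q1),'black',wplane((37.1,387.5),.045,q1))"
```

```text
t: 2.53
eef_pos: [0.6168, 0.1094, 0.231]
tool_rot: [-0.707, 0.708, -0.001, 0.001]
contact_force: [-1.3, -0.3, 1.1]
gripper_width: 0.998
[0.61679959 0.10942401 0.23103737]
black_bottle_mid [317.8, 210.5] 0.63 [0.616 0.111 0.045]
red_bottle_mid [188.8, 230.9] 0.92 [0.632 0.009 0.045]
yellow_bottle_mid [320.1, 335.1] 0.77 [0.726 0.113 0.045]
yellow_bottle_mid [434.8, 213.2] 0.55 [0.618 0.203 0.045]
white_bottle_mid [25.0, 216.0] 0.59 [ 0.619 -0.119  0.045]
green_bottle_mid [190.1, 231.3] 0.16 [0.632 0.01  0.045]
blue_tray [510.3, 40.9] 0.93 [0.489 0.264 0.   ]
blue from w1 [0.48994881 0.26306957 0.        ] black [0.6141044  0.11120269 0.045     ]
```

View pics/w2.png

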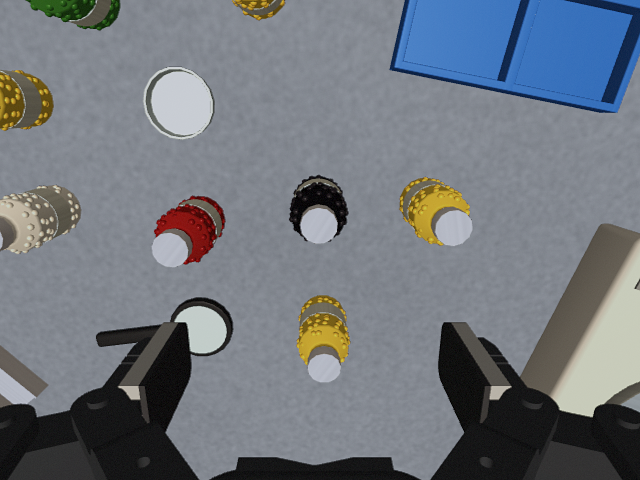

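Every view agrees on black at (0.616, 0.111). The blue tray centre at (0.489, 0.264) fits z=0 in two wrist views and the top view. The picture shows black under the gripper at (318,210), with yellow look-alikes at (437,215) and (322,345). I'll descend and grip.

```bash
python3 -m crank '[{"linear":[-0.001,0.1,0.0015],"dr":[0,0,0],"hand":1},{"linear":[-0.001,0.1,0.0015],"dr":[0,0,0],"hand":1},{"linear":[-0.001,0.1,0.0015],"dr":[0,0,0],"hand":1},{"linear":[-0.001,0.13,0.0015],"dr":[0,0,0],"hand":1},{"linear":[-0.001,0.155,0.0015],"dr":[0,0,0],"hand":1},{"linear":[-0.001,0.18,0.0015],"dr":[0,0,0],"hand":1},{"linear":[-0.001,0.197,0.0015],"dr":[0,0,0],"hand":1},{"linear":[-0.001,0.206,0.0015],"dr":[0,0,0],"hand":1},{"linear":[-0.001,0.206,0.0015],"dr":[0,0,0],"hand":1},{"linear":[-0.001,0.206,0.0015],"dr":[0,0,0],"hand":0}]' 40
python3 -m crank '[{"linear":[0,0,0],"dr":[0,0,0],"hand":-1},{"linear":[0,0,0],"dr":[0,0,0],"hand":-1},{"linear":[0,0,0],"dr":[0,0,0],"hand":-1},{"linear":[0,0,0],"dr":[0,0,0],"hand":-1},{"linear":[0,0,0],"dr":[0,0,0],"hand":-1},{"linear":[0,0,0],"dr":[0,0,0],"hand":-1},{"linear":[0,0,0],"dr":[0,0,0],"hand":-1},{"linear":[0,0,0],"dr":[0,0,0],"hand":-1}]' 40
```

```text
t: 3.72
eef_pos: [0.6146, 0.1142, 0.0257]
tool_rot: [0.707, -0.707, -0.0, 0.0]
contact_force: [0.4, 0.6, 0.8]
gripper_width: 0.883
t: 4.38
eef_pos: [0.6156, 0.1139, 0.0269]
tool_rot: [0.707, -0.707, -0.001, -0.001]
contact_force: [-1.4, -0.5, 5.9]
gripper_width: 0.476
```

The jaws stopped at 40 mm, so black is held. I'll lift it and carry it to the far blue compartment (0.498, 0.307).

```bash
python3 -m crank '[{"linear":[0,-0.02,0],"dr":[0,0,0],"hand":-1},{"linear":[0,-0.05,0],"dr":[0,0,0],"hand":-1},{"linear":[0,-0.085,0],"dr":[0,0,0],"hand":-1},{"linear":[0,-0.12,0],"dr":[0,0,0],"hand":-1},{"linear":[-0.015,-0.14,0.025],"dr":[0,0,0],"hand":-1},{"linear":[-0.035,-0.14,0.058],"dr":[0,0,0],"hand":-1},{"linear":[-0.055,-0.14,0.092],"dr":[0,0,0],"hand":-1},{"linear":[-0.075,-0.14,0.125],"dr":[0,0,0],"hand":-1},{"linear":[-0.095,-0.14,0.158],"dr":[0,0,0],"hand":-1},{"linear":[-0.110,-0.14,0.184],"dr":[0,0,0],"hand":-1}]'
python3 -m crank '[{"linear":[-0.006,0,0.0095],"dr":[0,0,0],"hand":-1},{"linear":[-0.006,0,0.0095],"dr":[0,0,0],"hand":-1},{"linear":[-0.006,0,0.0095],"dr":[0,0,0],"hand":-1}]'
python3 -c "
from h import *
q0=tool();print(q0[0]);cv2.imwrite('pics/w3.png',bot.read_camera('wrist'))
for n in ['blue_tray','black_bottle_mid']:
  for d in bot.place_of('wrist',n):print(n,d['xy'],round(d['score'],2),wplane(d['xy'],0 ,q0).round(3))"
```

```text
t: 5.22
eef_pos: [0.5019, 0.3005, 0.1656]
tool_rot: [0.708, -0.707, -0.001, 0.001]
contact_force: [0.4, 1.6, -1.1]
gripper_width: 0.481
t: 5.47
eef_pos: [0.4983, 0.3068, 0.1654]
tool_rot: [-0.707, 0.707, 0.001, -0.0]
contact_force: [0.1, -1.0, -1.2]
gripper_width: 0.479
[0.49827324 0.30684174 0.16539454]
blue_tray [259.2, 203.7] 0.55 [0.487 0.266 0.   ]
black_bottle_mid [313.7, 356.1] 0.87 [0.615 0.306 0.   ]
```

View pics/w3.png

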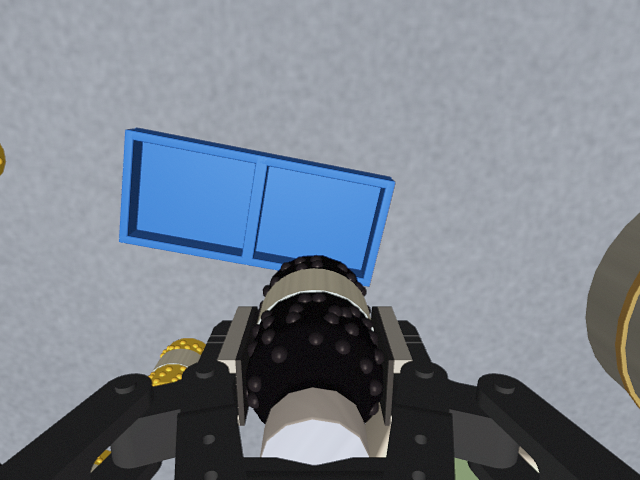

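Black hangs straight over the right-hand compartment, which is centred at about (315,220). I'll lower it, slowly near the floor.

```bash
python3 -m crank '[{"linear":[0,0.03,0],"dr":[0,0,0],"hand":-1},{"linear":[0,0.06,0],"dr":[0,0,0],"hand":-1},{"linear":[0,0.09,0],"dr":[0,0,0],"hand":-1},{"linear":[0,0.11,0],"dr":[0,0,0],"hand":-1},{"linear":[0,0.122,0],"dr":[0,0,0],"hand":-1},{"linear":[0,0.127,0],"dr":[0,0,0],"hand":-1},{"linear":[0,0.130,0],"dr":[0,0,0],"hand":-1},{"linear":[0,0.132,0],"dr":[0,0,0],"hand":-1},{"linear":[0,0.133,0],"dr":[0,0,0],"hand":-1},{"linear":[0,0.133,0],"dr":[0,0,0],"hand":-1}]'
python3 -m crank '[{"linear":[0,0.0005,0],"dr":[0,0,0],"hand":-1},{"linear":[0,0.001,0],"dr":[0,0,0],"hand":-1},{"linear":[0,0.001,0],"dr":[0,0,0],"hand":-1}]'
```

```text
t: 6.45
eef_pos: [0.499, 0.3074, 0.0333]
tool_rot: [0.707, -0.707, -0.001, -0.0]
contact_force: [-0.4, -0.3, -1.0]
gripper_width: 0.48
t: 6.7
eef_pos: [0.4987, 0.3074, 0.0319]
tool_rot: [0.707, -0.707, -0.001, -0.0]
contact_force: [0.0, 0.2, 1.6]
gripper_width: 0.483
```

```bash
python3 -m crank '[{"linear":[0,0.0005,0],"dr":[0,0,0],"hand":-1},{"linear":[0,0.001,0],"dr":[0,0,0],"hand":-1},{"linear":[0,0.001,0],"dr":[0,0,0],"hand":-1}]'
```

```text
t: 6.95
eef_pos: [0.4987, 0.3074, 0.0319]
tool_rot: [0.707, -0.707, -0.0, -0.0]
contact_force: [-3.0, -2.2, 13.4]
gripper_width: 0.479
```

```bash
python3 -m crank '[{"linear":[0,-0.001,0],"dr":[0,0,0],"hand":0.1},{"linear":[0,-0.001,0],"dr":[0,0,0],"hand":0.4},{"linear":[0,-0.001,0],"dr":[0,0,0],"hand":0.6},{"linear":[0,-0.001,0],"dr":[0,0,0],"hand":0.6},{"linear":[0,-0.001,0],"dr":[0,0,0],"hand":0.6},{"linear":[0,-0.02,0],"dr":[0,0,0],"hand":0.6},{"linear":[0,-0.06,0],"dr":[0,0,0],"hand":0.6},{"linear":[0,-0.10,0],"dr":[0,0,0],"hand":0.8},{"linear":[0,-0.14,0],"dr":[0,0,0],"hand":1},{"linear":[0,-0.17,0],"dr":[0,0,0],"hand":1}]'
python3 -c "
from h import *
q0=tool();print(q0[0]);cv2.imwrite('pics/w4.png',bot.read_camera('wrist'))
for n in ['blue_tray','black_bottle_mid']:
  for d in bot.place_of('wrist',n):print(n,d['xy'],round(d['score'],2),wplane(d['xy'],0.05 if 'bot' in n else 0,q0).round(3))"
```

```text
t: 7.78
eef_pos: [0.499, 0.3074, 0.2036]
tool_rot: [0.708, -0.706, -0.001, -0.001]
contact_force: [1.8, 0.2, 0.8]
gripper_width: 1.004
[0.49902006 0.30739838 0.20362582]
blue_tray [261.8, 196.4] 0.78 [0.491 0.264 0.   ]
black_bottle_mid [314.4, 224.9] 0.75 [0.501 0.307 0.05 ]
```

View pics/w4.png

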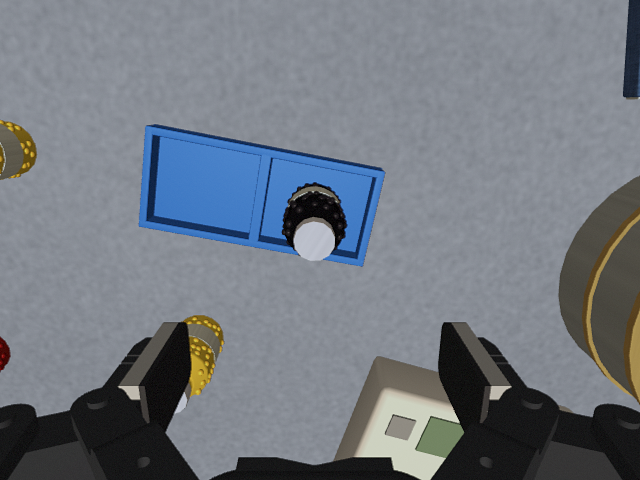

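Black stands upright in the far compartment at (314,225). Red is next, at (0.634, 0.008).

```bash
python3 -m crank '[{"linear":[0.136,0,-0.298],"dr":[0,0,0],"hand":1},{"linear":[0.136,0,-0.298],"dr":[0,0,0],"hand":1},{"linear":[0.136,0,-0.298],"dr":[0,0,0],"hand":1},{"linear":[0.136,0,-0.298],"dr":[0,0,0],"hand":1},{"linear":[0.136,0,-0.298],"dr":[0,0,0],"hand":1},{"linear":[0.136,0,-0.298],"dr":[0,0,0],"hand":1},{"linear":[0.136,0,-0.298],"dr":[0,0,0],"hand":1},{"linear":[0.136,0,-0.298],"dr":[0,0,0],"hand":1},{"linear":[0.136,0,-0.298],"dr":[0,0,0],"hand":1},{"linear":[0.136,0,-0.298],"dr":[0,0,0],"hand":1}]'
python3 -c "
from h import *
q0=tool();print(q0[0]);bot.read_camera('wrist')
for n in ['red_bottle_mid','white_bottle_mid','yellow_bottle_mid']:
  for d in bot.place_of('wrist',n):print(n,d['xy'],round(d['score'],2),wplane(d['xy'],0.045,q0).round(3))"
```

```text
t: 8.77
eef_pos: [0.634, 0.0056, 0.1984]
tool_rot: [-0.707, 0.708, -0.003, 0.001]
contact_force: [-0.4, 0.6, -0.4]
gripper_width: 1.0
[0.63402067 0.00563609 0.19836084]
red_bottle_mid [320.6, 218.3] 0.66 [0.63  0.009 0.045]
white_bottle_mid [137.9, 206.5] 0.94 [ 0.621 -0.119  0.045]
yellow_bottle_mid [597.0, 199.2] 0.87 [0.618 0.203 0.045]
yellow_bottle_mid [107.5, 64.7] 0.8 [ 0.529 -0.127  0.045]
```

```bash
python3 -m crank '[{"linear":[-0.002,0.04,0],"dr":[0,0,0],"hand":1},{"linear":[-0.002,0.08,0],"dr":[0,0,0],"hand":1},{"linear":[-0.002,0.115,0],"dr":[0,0,0],"hand":1},{"linear":[-0.002,0.145,0],"dr":[0,0,0],"hand":1},{"linear":[-0.002,0.165,0],"dr":[0,0,0],"hand":1},{"linear":[-0.002,0.175,0],"dr":[0,0,0],"hand":1},{"linear":[-0.002,0.175,0],"dr":[0,0,0],"hand":1},{"linear":[-0.002,0.175,0],"dr":[0,0,0],"hand":0.5},{"linear":[-0.002,0.175,0],"dr":[0,0,0],"hand":0},{"linear":[-0.002,0.175,0],"dr":[0,0,0],"hand":-1}]' 40
python3 -m crank '[{"linear":[0,0,0],"dr":[0,0,0],"hand":-1},{"linear":[0,0,0],"dr":[0,0,0],"hand":-1},{"linear":[0,0,0],"dr":[0,0,0],"hand":-1},{"linear":[0,0,0],"dr":[0,0,0],"hand":-1},{"linear":[0,0,0],"dr":[0,0,0],"hand":-1},{"linear":[0,0,0],"dr":[0,0,0],"hand":-1},{"linear":[0,0,0],"dr":[0,0,0],"hand":-1}]' 40
```

```text
t: 9.8
eef_pos: [0.6338, 0.0094, 0.0272]
tool_rot: [0.707, -0.707, -0.001, -0.001]
contact_force: [0.6, -0.6, 0.5]
gripper_width: 0.599
t: 10.38
eef_pos: [0.6337, 0.0092, 0.0272]
tool_rot: [0.707, -0.707, -0.001, -0.001]
contact_force: [-1.3, -0.0, 6.0]
gripper_width: 0.486
```

```bash
python3 -m crank '[{"linear":[0,-0.02,0],"dr":[0,0,0],"hand":-1},{"linear":[0,-0.05,0],"dr":[0,0,0],"hand":-1},{"linear":[0,-0.085,0],"dr":[0,0,0],"hand":-1},{"linear":[0,-0.12,0],"dr":[0,0,0],"hand":-1},{"linear":[-0.012,-0.14,0.017],"dr":[0,0,0],"hand":-1},{"linear":[-0.034,-0.14,0.048],"dr":[0,0,0],"hand":-1},{"linear":[-0.056,-0.14,0.079],"dr":[0,0,0],"hand":-1},{"linear":[-0.078,-0.14,0.110],"dr":[0,0,0],"hand":-1},{"linear":[-0.100,-0.14,0.141],"dr":[0,0,0],"hand":-1},{"linear":[-0.120,-0.14,0.169],"dr":[0,0,0],"hand":-1}]'
python3 -m crank '[{"linear":[-0.02,0,0.028],"dr":[0,0,0],"hand":-1},{"linear":[-0.031,0,0.0435],"dr":[0,0,0],"hand":-1},{"linear":[-0.031,0,0.0435],"dr":[0,0,0],"hand":-1},{"linear":[-0.031,0,0.0435],"dr":[0,0,0],"hand":-1}]'
python3 -c "
from h import *
q0=tool();print(q0[0]);cv2.imwrite('pics/w5.png',bot.read_camera('wrist'))
for n in ['blue_tray','black_bottle_mid']:
  for d in bot.place_of('wrist',n):print(n,d['xy'],round(d['score'],2),wplane(d['xy'],0.05 if 'bot' in n else 0,q0).round(3))"
```

```text
t: 11.22
eef_pos: [0.5108, 0.1798, 0.1661]
tool_rot: [0.707, -0.707, -0.001, 0.0]
contact_force: [0.4, 1.7, -1.3]
gripper_width: 0.478
t: 11.55
eef_pos: [0.4808, 0.2227, 0.1659]
tool_rot: [0.707, -0.707, -0.001, 0.001]
contact_force: [0.4, -0.6, -1.5]
gripper_width: 0.481
[0.48077869 0.22267407 0.16592371]
blue_tray [371.3, 227.1] 0.6 [0.488 0.265 0.   ]
black_bottle_mid [447.5, 268.2] 0.83 [0.501 0.308 0.05 ]
```

View pics/w5.png

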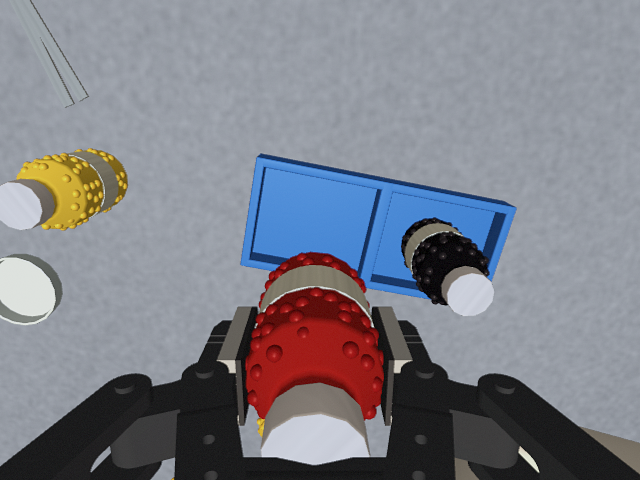

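Red hangs over the empty compartment at (315,215), clear of black. I'll lower it.

```bash
python3 -m crank '[{"linear":[0,0.03,0],"dr":[0,0,0],"hand":-1},{"linear":[0,0.06,0],"dr":[0,0,0],"hand":-1},{"linear":[0,0.09,0],"dr":[0,0,0],"hand":-1},{"linear":[0,0.11,0],"dr":[0,0,0],"hand":-1},{"linear":[0,0.122,0],"dr":[0,0,0],"hand":-1},{"linear":[0,0.128,0],"dr":[0,0,0],"hand":-1},{"linear":[0,0.131,0],"dr":[0,0,0],"hand":-1},{"linear":[0,0.133,0],"dr":[0,0,0],"hand":-1},{"linear":[0,0.134,0],"dr":[0,0,0],"hand":-1},{"linear":[0,0.134,0],"dr":[0,0,0],"hand":-1}]'
python3 -m crank '[{"linear":[0,0.0005,0],"dr":[0,0,0],"hand":-1},{"linear":[0,0.001,0],"dr":[0,0,0],"hand":-1},{"linear":[0,0.001,0],"dr":[0,0,0],"hand":-1}]'
```

```text
t: 12.53
eef_pos: [0.4823, 0.2214, 0.0323]
tool_rot: [0.707, -0.707, -0.0, -0.001]
contact_force: [0.4, 0.1, -1.2]
gripper_width: 0.48
t: 12.78
eef_pos: [0.4823, 0.2216, 0.0321]
tool_rot: [0.707, -0.707, -0.001, -0.001]
contact_force: [-2.5, -2.5, 13.0]
gripper_width: 0.477
```

```bash
python3 -m crank '[{"linear":[0,-0.001,0],"dr":[0,0,0],"hand":0.1},{"linear":[0,-0.001,0],"dr":[0,0,0],"hand":0.4},{"linear":[0,-0.001,0],"dr":[0,0,0],"hand":0.6},{"linear":[0,-0.001,0],"dr":[0,0,0],"hand":0.6},{"linear":[0,-0.001,0],"dr":[0,0,0],"hand":0.6},{"linear":[0,-0.02,0],"dr":[0,0,0],"hand":0.6},{"linear":[0,-0.06,0],"dr":[0,0,0],"hand":0.6},{"linear":[0,-0.10,0],"dr":[0,0,0],"hand":0.8},{"linear":[0,-0.14,0],"dr":[0,0,0],"hand":1},{"linear":[0,-0.17,0],"dr":[0,0,0],"hand":1}]'
python3 -c "
from h import *
q0=tool();print(q0[0]);cv2.imwrite('pics/w6.png',bot.read_camera('wrist'))
for n in ['red_bottle_mid','black_bottle_mid']:
  for d in bot.place_of('wrist',n):print(n,d['xy'],round(d['score'],2),wplane(d['xy'],0.05 if 'bot' in n else 0,q0).round(3))"
python3 -m crank '[{"linear":[0.141,0,-0.340],"dr":[0,0,0],"hand":1},{"linear":[0.141,0,-0.340],"dr":[0,0,0],"hand":1},{"linear":[0.141,0,-0.340],"dr":[0,0,0],"hand":1},{"linear":[0.141,0,-0.340],"dr":[0,0,0],"hand":1},{"linear":[0.141,0,-0.340],"dr":[0,0,0],"hand":1},{"linear":[0.141,0,-0.340],"dr":[0,0,0],"hand":1},{"linear":[0.141,0,-0.340],"dr":[0,0,0],"hand":1},{"linear":[0.141,0,-0.340],"dr":[0,0,0],"hand":1},{"linear":[0.141,0,-0.340],"dr":[0,0,0],"hand":1},{"linear":[0.141,0,-0.340],"dr":[0,0,0],"hand":1}]'
python3 -c "
from h import *
q0=tool();print(q0[0]);cv2.imwrite('pics/w7.png',bot.read_camera('wrist'))
for n in ['white_bottle_mid','wood_tray','green_bottle_mid','yellow_bottle_mid']:
  for d in bot.place_of('wrist',n):print(n,d['xy'],round(d['score'],2),wplane(d['xy'],0.045 if 'bot' in n else 0,q0).round(3))"
```

```text
t: 13.62
eef_pos: [0.482, 0.2218, 0.2035]
tool_rot: [0.708, -0.707, -0.001, -0.001]
contact_force: [0.2, 0.7, -0.2]
gripper_width: 1.0
[0.48199965 0.22177766 0.20348825]
red_bottle_mid [316.5, 218.0] 0.82 [0.479 0.223 0.05 ]
black_bottle_mid [430.2, 242.5] 0.58 [0.497 0.305 0.05 ]
t: 14.6
eef_pos: [0.6224, -0.128, 0.1984]
tool_rot: [-0.705, 0.709, -0.004, 0.003]
contact_force: [-0.3, -0.7, 0.6]
gripper_width: 0.998
[ 0.62244695 -0.1279816   0.19841793]
white_bottle_mid [327.1, 220.3] 0.85 [ 0.621 -0.12   0.045]
wood_tray [65.7, 12.8] 0.8 [ 0.478 -0.306  0.   ]
yellow_bottle_mid [629.9, 351.4] 0.98 [0.728 0.116 0.045]
```

View pics/w7.png

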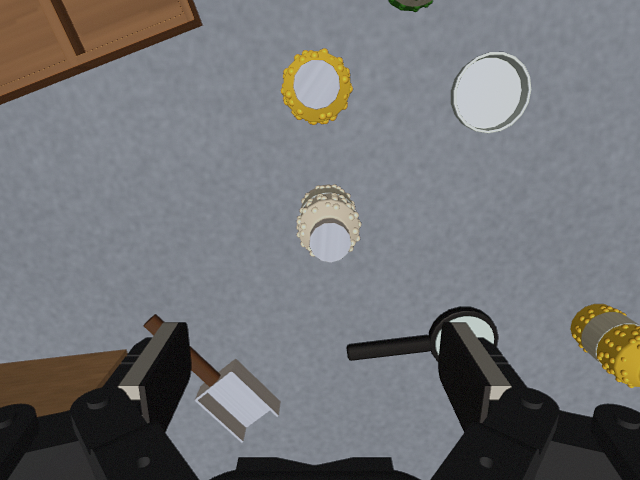

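White is at (0.621, -0.120), as expected. Descend and grip.

```bash
python3 -m crank '[{"linear":[-0.001,0.02,-0.001],"dr":[0,0,0],"hand":1},{"linear":[-0.001,0.06,-0.001],"dr":[0,0,0],"hand":1},{"linear":[-0.001,0.10,-0.001],"dr":[0,0,0],"hand":1},{"linear":[-0.001,0.135,-0.001],"dr":[0,0,0],"hand":1},{"linear":[-0.001,0.16,-0.001],"dr":[0,0,0],"hand":1},{"linear":[-0.001,0.175,-0.001],"dr":[0,0,0],"hand":1},{"linear":[-0.001,0.175,-0.001],"dr":[0,0,0],"hand":1},{"linear":[-0.001,0.175,-0.001],"dr":[0,0,0],"hand":0.5},{"linear":[-0.001,0.175,-0.001],"dr":[0,0,0],"hand":0},{"linear":[-0.001,0.175,-0.001],"dr":[0,0,0],"hand":-1}]' 40
python3 -m crank '[{"linear":[0,0,0],"dr":[0,0,0],"hand":-1},{"linear":[0,0,0],"dr":[0,0,0],"hand":-1},{"linear":[0,0,0],"dr":[0,0,0],"hand":-1},{"linear":[0,0,0],"dr":[0,0,0],"hand":-1},{"linear":[0,0,0],"dr":[0,0,0],"hand":-1},{"linear":[0,0,0],"dr":[0,0,0],"hand":-1},{"linear":[0,0,0],"dr":[0,0,0],"hand":-1}]' 40
```

```text
t: 15.68
eef_pos: [0.6228, -0.1191, 0.0271]
tool_rot: [-0.707, 0.707, 0.001, 0.001]
contact_force: [0.0, -0.4, 0.5]
gripper_width: 0.598
t: 16.27
eef_pos: [0.6229, -0.1192, 0.0272]
tool_rot: [0.707, -0.707, -0.001, -0.001]
contact_force: [-1.3, 0.1, 7.1]
gripper_width: 0.483
```

```bash
python3 -m crank '[{"linear":[0,-0.02,0],"dr":[0,0,0],"hand":-1},{"linear":[0,-0.05,0],"dr":[0,0,0],"hand":-1},{"linear":[0,-0.085,0],"dr":[0,0,0],"hand":-1},{"linear":[0,-0.12,0],"dr":[0,0,0],"hand":-1},{"linear":[-0.010,-0.14,-0.018],"dr":[0,0,0],"hand":-1},{"linear":[-0.028,-0.14,-0.049],"dr":[0,0,0],"hand":-1},{"linear":[-0.046,-0.14,-0.081],"dr":[0,0,0],"hand":-1},{"linear":[-0.064,-0.14,-0.113],"dr":[0,0,0],"hand":-1},{"linear":[-0.082,-0.14,-0.145],"dr":[0,0,0],"hand":-1},{"linear":[-0.100,-0.14,-0.176],"dr":[0,0,0],"hand":-1}]'
python3 -m crank '[{"linear":[-0.016,0,-0.028],"dr":[0,0,0],"hand":-1},{"linear":[-0.029,0,-0.051],"dr":[0,0,0],"hand":-1},{"linear":[-0.029,0,-0.051],"dr":[0,0,0],"hand":-1},{"linear":[-0.029,0,-0.051],"dr":[0,0,0],"hand":-1}]'
python3 -c "
from h import *
q0=tool();print(q0[0]);cv2.imwrite('pics/w8.png',bot.read_camera('wrist'))
for n in ['wood_tray']:
  for d in bot.place_of('wrist',n):print(n,d['xy'],round(d['score'],2),wplane(d['xy'],0.05 if 'bot' in n else 0,q0).round(3))"
```

```text
t: 17.1
eef_pos: [0.5205, -0.2969, 0.1661]
tool_rot: [-0.707, 0.707, 0.001, 0.0]
contact_force: [0.9, -1.2, -0.7]
gripper_width: 0.482
t: 17.43
eef_pos: [0.4912, -0.3485, 0.1659]
tool_rot: [-0.707, 0.707, -0.001, 0.001]
contact_force: [0.5, 1.2, -1.7]
gripper_width: 0.477
[ 0.49115939 -0.34846452  0.1658877 ]
wood_tray [372.4, 200.9] 0.57 [ 0.478 -0.307  0.   ]
```

View pics/w8.png

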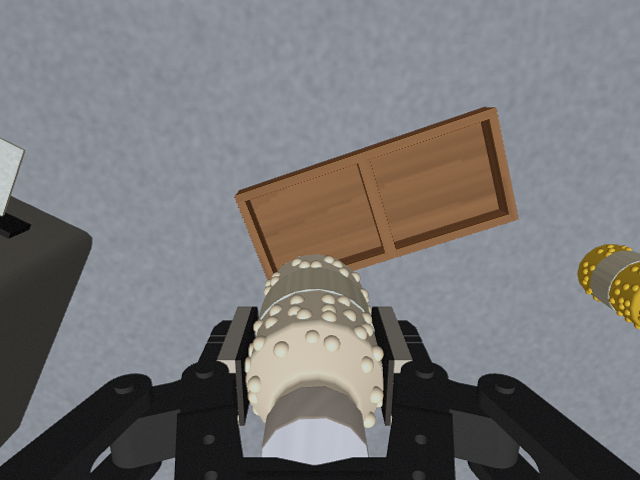

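White hangs over the far compartment at about (318,220). The grey box on the left stands around y=-0.49, clear of the fingers. I'll lower it.

```bash
python3 -m crank '[{"linear":[0,0.03,0],"dr":[0,0,0],"hand":-1},{"linear":[0,0.06,0],"dr":[0,0,0],"hand":-1},{"linear":[0,0.09,0],"dr":[0,0,0],"hand":-1},{"linear":[0,0.11,0],"dr":[0,0,0],"hand":-1},{"linear":[0,0.122,0],"dr":[0,0,0],"hand":-1},{"linear":[0,0.128,0],"dr":[0,0,0],"hand":-1},{"linear":[0,0.131,0],"dr":[0,0,0],"hand":-1},{"linear":[0,0.133,0],"dr":[0,0,0],"hand":-1},{"linear":[0,0.134,0],"dr":[0,0,0],"hand":-1},{"linear":[0,0.134,0],"dr":[0,0,0],"hand":-1}]'
python3 -m crank '[{"linear":[0,0.0005,0],"dr":[0,0,0],"hand":-1},{"linear":[0,0.001,0],"dr":[0,0,0],"hand":-1},{"linear":[0,0.001,0],"dr":[0,0,0],"hand":-1}]'
```

```text
t: 18.37
eef_pos: [0.4935, -0.3468, 0.0324]
tool_rot: [-0.707, 0.707, 0.001, 0.0]
contact_force: [0.1, -0.5, -1.2]
gripper_width: 0.48
t: 18.62
eef_pos: [0.4934, -0.3469, 0.0322]
tool_rot: [-0.707, 0.707, 0.001, 0.001]
contact_force: [-1.9, 2.2, 9.2]
gripper_width: 0.479
```

```bash
python3 -m crank '[{"linear":[0,-0.001,0],"dr":[0,0,0],"hand":0.1},{"linear":[0,-0.001,0],"dr":[0,0,0],"hand":0.4},{"linear":[0,-0.001,0],"dr":[0,0,0],"hand":0.6},{"linear":[0,-0.001,0],"dr":[0,0,0],"hand":0.6},{"linear":[0,-0.001,0],"dr":[0,0,0],"hand":0.6},{"linear":[0,-0.02,0],"dr":[0,0,0],"hand":0.6},{"linear":[0,-0.06,0],"dr":[0,0,0],"hand":0.6},{"linear":[0,-0.10,0],"dr":[0,0,0],"hand":0.8},{"linear":[0,-0.14,0],"dr":[0,0,0],"hand":1},{"linear":[0,-0.17,0],"dr":[0,0,0],"hand":1}]'
python3 -c "
from h import *
q0=tool();print(q0[0]);bot.read_camera('wrist')
for n in ['white_bottle_mid']:
  for d in bot.place_of('wrist',n):print(n,d['xy'],round(d['score'],2),wplane(d['xy'],0.05 if 'bot' in n else 0,q0).round(3))"
python3 -m crank '[{"linear":[-0.02,0,0.200],"dr":[0,0,0],"hand":1},{"linear":[-0.02,0,0.200],"dr":[0,0,0],"hand":1},{"linear":[-0.02,0,0.200],"dr":[0,0,0],"hand":1},{"linear":[-0.02,0,0.200],"dr":[0,0,0],"hand":1},{"linear":[-0.02,0,0.200],"dr":[0,0,0],"hand":1},{"linear":[-0.02,0,0.200],"dr":[0,0,0],"hand":1}]'
python3 -m crank '[{"linear":[-0.022,0,0.215],"dr":[0,0,0],"hand":1},{"linear":[-0.022,0,0.215],"dr":[0,0,0],"hand":1},{"linear":[-0.022,0,0.215],"dr":[0,0,0],"hand":1},{"linear":[-0.022,0,0.215],"dr":[0,0,0],"hand":1},{"linear":[-0.022,0,0.215],"dr":[0,0,0],"hand":1},{"linear":[-0.022,0,0.215],"dr":[0,0,0],"hand":1},{"linear":[-0.022,0,0.215],"dr":[0,0,0],"hand":1},{"linear":[-0.022,0,0.215],"dr":[0,0,0],"hand":1}]'
python3 -c "
from h import *
q0=tool();print(q0[0]);cv2.imwrite('pics/w9.png',bot.read_camera('wrist'))
for n in ['green_bottle_mid','yellow_bottle_mid']:
  for d in bot.place_of('wrist',n):print(n,d['xy'],round(d['score'],2),wplane(d['xy'],0.045 if 'bot' in n else 0,q0).round(3))"
```

```text
t: 19.45
eef_pos: [0.4931, -0.3471, 0.2036]
tool_rot: [-0.707, 0.708, 0.001, 0.001]
contact_force: [0.4, -0.5, -0.2]
gripper_width: 0.999
[ 0.49312174 -0.34713005  0.20360569]
white_bottle_mid [315.3, 220.5] 0.79 [ 0.492 -0.347  0.05 ]
t: 20.05
eef_pos: [0.4718, -0.1388, 0.1993]
tool_rot: [0.708, -0.706, -0.003, 0.004]
contact_force: [0.2, 0.1, -1.2]
gripper_width: 1.005
t: 20.72
eef_pos: [0.4503, 0.0683, 0.1998]
tool_rot: [-0.707, 0.707, 0.0, -0.001]
contact_force: [-1.1, -0.2, 0.9]
gripper_width: 0.999
[0.45025287 0.06828285 0.19979687]
green_bottle_mid [134.3, 233.5] 0.64 [ 0.459 -0.062  0.045]
yellow_bottle_mid [312.4, 226.6] 0.98 [0.453 0.066 0.045]
yellow_bottle_mid [63.7, 323.2] 0.91 [ 0.531 -0.126  0.045]
```

View pics/w9.png

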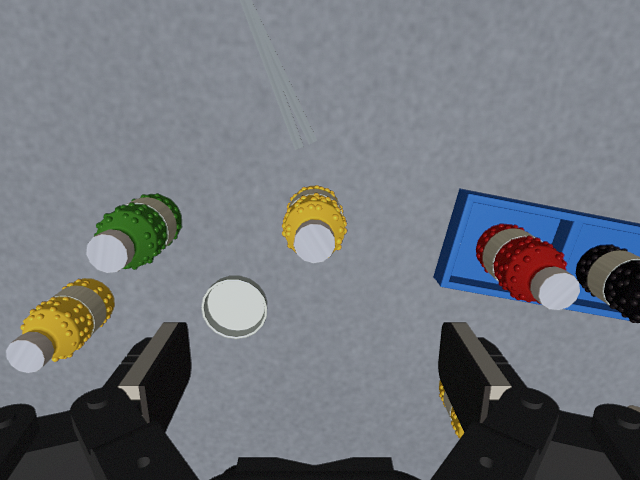

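The nearest yellow is under the gripper at (313,227), i.e. (0.452, 0.067). Red and black stand in the blue tray. Descend and grip.

```bash
python3 -m crank '[{"linear":[0.002,0.04,-0.001],"dr":[0,0,0],"hand":1},{"linear":[0.002,0.08,-0.001],"dr":[0,0,0],"hand":1},{"linear":[0.002,0.115,-0.001],"dr":[0,0,0],"hand":1},{"linear":[0.002,0.145,-0.001],"dr":[0,0,0],"hand":1},{"linear":[0.002,0.165,-0.001],"dr":[0,0,0],"hand":1},{"linear":[0.002,0.175,-0.001],"dr":[0,0,0],"hand":1},{"linear":[0.002,0.175,-0.001],"dr":[0,0,0],"hand":1},{"linear":[0.002,0.175,-0.001],"dr":[0,0,0],"hand":0.5},{"linear":[0.002,0.175,-0.001],"dr":[0,0,0],"hand":0},{"linear":[0.002,0.175,-0.001],"dr":[0,0,0],"hand":-1}]' 40
python3 -m crank '[{"linear":[0,0,0],"dr":[0,0,0],"hand":-1},{"linear":[0,0,0],"dr":[0,0,0],"hand":-1},{"linear":[0,0,0],"dr":[0,0,0],"hand":-1},{"linear":[0,0,0],"dr":[0,0,0],"hand":-1},{"linear":[0,0,0],"dr":[0,0,0],"hand":-1},{"linear":[0,0,0],"dr":[0,0,0],"hand":-1},{"linear":[0,0,0],"dr":[0,0,0],"hand":-1}]' 40
```

```text
t: 21.7
eef_pos: [0.4537, 0.0676, 0.0267]
tool_rot: [0.707, -0.707, -0.001, -0.001]
contact_force: [1.3, -0.1, 0.2]
gripper_width: 0.605
t: 22.28
eef_pos: [0.4535, 0.0677, 0.0267]
tool_rot: [0.707, -0.707, -0.001, -0.001]
contact_force: [-0.2, -0.5, 7.0]
gripper_width: 0.478
```

```bash
python3 -m crank '[{"linear":[0,-0.02,0],"dr":[0,0,0],"hand":-1},{"linear":[0,-0.05,0],"dr":[0,0,0],"hand":-1},{"linear":[0,-0.085,0],"dr":[0,0,0],"hand":-1},{"linear":[0,-0.12,0],"dr":[0,0,0],"hand":-1},{"linear":[0,-0.145,0],"dr":[0,0,0],"hand":-1},{"linear":[0.001,-0.15,-0.02],"dr":[0,0,0],"hand":-1},{"linear":[0.002,-0.15,-0.055],"dr":[0,0,0],"hand":-1},{"linear":[0.003,-0.15,-0.090],"dr":[0,0,0],"hand":-1},{"linear":[0.004,-0.15,-0.125],"dr":[0,0,0],"hand":-1},{"linear":[0.006,-0.15,-0.160],"dr":[0,0,0],"hand":-1}]'
python3 -m crank '[{"linear":[0.001,0,-0.035],"dr":[0,0,0],"hand":-1},{"linear":[0.002,0,-0.070],"dr":[0,0,0],"hand":-1},{"linear":[0.003,0.003,-0.105],"dr":[0,0,0],"hand":-1},{"linear":[0.004,0.006,-0.135],"dr":[0,0,0],"hand":-1},{"linear":[0.006,0.01,-0.159],"dr":[0,0,0],"hand":-1},{"linear":[0.006,0.01,-0.171],"dr":[0,0,0],"hand":-1},{"linear":[0.006,0.01,-0.171],"dr":[0,0,0],"hand":-1},{"linear":[0.006,0.01,-0.171],"dr":[0,0,0],"hand":-1}]'
python3 -c "
from h import *
q0=tool();print(q0[0]);cv2.imwrite('pics/w10.png',bot.read_camera('wrist'))
for n in ['wood_tray','white_bottle_mid']:
  for d in bot.place_of('wrist',n):print(n,d['xy'],round(d['score'],2),wplane(d['xy'],0.05 if 'bot' in n else 0,q0).round(3))"
```

```text
t: 23.12
eef_pos: [0.4581, -0.0939, 0.1762]
tool_rot: [0.707, -0.707, -0.001, -0.0]
contact_force: [1.1, 0.5, -2.5]
gripper_width: 0.476
t: 23.78
eef_pos: [0.4644, -0.2631, 0.1655]
tool_rot: [0.707, -0.707, 0.0, -0.0]
contact_force: [0.0, -0.1, -0.9]
gripper_width: 0.48
[ 0.46440956 -0.26306709  0.16553179]
wood_tray [255.0, 233.2] 0.85 [ 0.476 -0.308  0.   ]
white_bottle_mid [184.8, 280.5] 0.8 [ 0.493 -0.347  0.05 ]
```

View pics/w10.png

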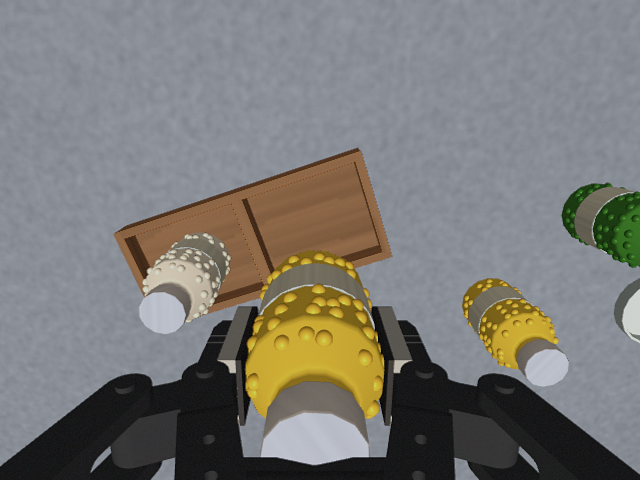

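White stands in the far compartment at (185,280). Yellow hangs over the near one at about (315,215). I'll lower it.

```bash
python3 -m crank '[{"linear":[0,0.03,0],"dr":[0,0,0],"hand":-1},{"linear":[0,0.06,0],"dr":[0,0,0],"hand":-1},{"linear":[0,0.09,0],"dr":[0,0,0],"hand":-1},{"linear":[0,0.11,0],"dr":[0,0,0],"hand":-1},{"linear":[0,0.122,0],"dr":[0,0,0],"hand":-1},{"linear":[0,0.128,0],"dr":[0,0,0],"hand":-1},{"linear":[0,0.131,0],"dr":[0,0,0],"hand":-1},{"linear":[0,0.133,0],"dr":[0,0,0],"hand":-1},{"linear":[0,0.134,0],"dr":[0,0,0],"hand":-1},{"linear":[0,0.134,0],"dr":[0,0,0],"hand":-1}]'
python3 -m crank '[{"linear":[0,0.0005,0],"dr":[0,0,0],"hand":-1},{"linear":[0,0.001,0],"dr":[0,0,0],"hand":-1},{"linear":[0,0.001,0],"dr":[0,0,0],"hand":-1}]'
```

```text
t: 24.77
eef_pos: [0.4653, -0.2637, 0.0321]
tool_rot: [-0.707, 0.707, 0.001, 0.0]
contact_force: [-0.8, 0.5, -0.8]
gripper_width: 0.475
t: 25.02
eef_pos: [0.4653, -0.2638, 0.0317]
tool_rot: [-0.707, 0.707, 0.001, 0.0]
contact_force: [-2.3, 1.8, 9.5]
gripper_width: 0.48
```

```bash
python3 -m crank '[{"linear":[0,-0.001,0],"dr":[0,0,0],"hand":0.1},{"linear":[0,-0.001,0],"dr":[0,0,0],"hand":0.4},{"linear":[0,-0.001,0],"dr":[0,0,0],"hand":0.6},{"linear":[0,-0.001,0],"dr":[0,0,0],"hand":0.6},{"linear":[0,-0.001,0],"dr":[0,0,0],"hand":0.6},{"linear":[0,-0.02,0],"dr":[0,0,0],"hand":0.6},{"linear":[0,-0.06,0],"dr":[0,0,0],"hand":0.6},{"linear":[0,-0.10,0],"dr":[0,0,0],"hand":0.6},{"linear":[0,-0.14,0],"dr":[0,0,0],"hand":0.6},{"linear":[0,-0.20,0],"dr":[0,0,0],"hand":0.6}]'
python3 -m crank '[{"linear":[0,-0.06,0],"dr":[0,0,0],"hand":0.6},{"linear":[0,-0.06,0],"dr":[0,0,0],"hand":0.6},{"linear":[0,-0.06,0],"dr":[0,0,0],"hand":0.6},{"linear":[0,-0.06,0],"dr":[0,0,0],"hand":0.6}]'
python3 -c "
from h import *
a=bot.read_camera('wrist');b=bot.read_camera('scene')
cv2.imwrite('pics/end.png',np.hstack([cv2.resize(a,(400,300)),cv2.resize(b[150:375,80:480],(400,225))[:,:] if 0 else cv2.resize(b[120:420,60:460],(400,300))]))"
```

```text
t: 25.85
eef_pos: [0.4639, -0.2633, 0.2134]
tool_rot: [0.707, -0.707, 0.0, 0.0]
contact_force: [1.2, 0.6, -0.6]
gripper_width: 0.798
t: 26.18
eef_pos: [0.465, -0.2636, 0.2729]
tool_rot: [-0.707, 0.707, 0.001, 0.001]
contact_force: [-0.4, 0.5, -0.4]
gripper_width: 0.799
```

View pics/end.png

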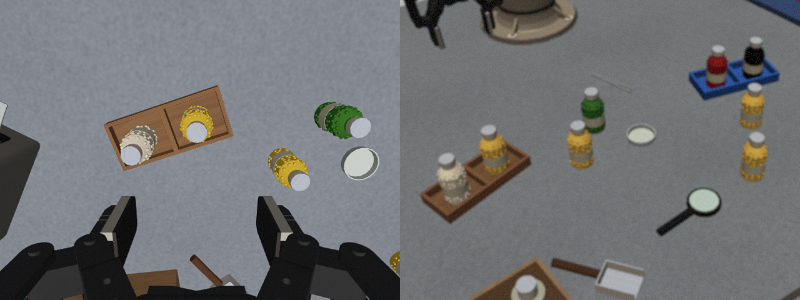

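All four bottles stand upright in the right compartments, and green and the three spare yellows look untouched. I'll hand in.

```bash
python3 -c "
from station import bot
print(bot.hand_in())"
```

```text
the job is handed in; nothing more can be done
None
```

Both seed kits are made up and the job is handed in, at about 26 s of the 102 s allowed. Black and red stand in the blue tray. White and the yellow bottle nearest the base (0.455 m away, the next nearest 0.546 m) stand in the wooden tray.

- **Final check:** the last wrist and scene pictures show all four upright, one to a compartment. Green and the other three yellow bottles look unmoved, and the gripper was clear of everything.
- **Setting down:** each bottle was lowered in 0.5 mm steps at the end and released on contact, with at most 13.4 N measured.
- **Disagreements:** the cap heights triangulated at 79–87 mm, against the 90 mm in the text. They came from hand-picked pixels, so I relied on the close wrist views, which agreed to within about 3 mm. The measured tool height read about 2 mm above the commanded height near the bench. None of this affected a grasp or a placing.

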